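Refit the warming plate's dial knob

ROBOT

A 6-joint arm with a two-finger parallel gripper is mounted at the origin on the work surface. World frame = base frame: x ahead of the robot, y to its left, z up, the work surface at z = 0. Lengths are in m, angles in rad, forces in N, time in s.
With the tool pointing down it reaches from about 0.35 to 1 m from the base axis. Payload 7.1 kg.
Tool frame: the origin (TCP) lies between the finger pads; the fingertips stand robot.tip_extent ahead of it and the grasp point (between the pads) lies 8 mm behind it (robot.tip_extent is the distance from the TCP to the fingertips, in m); z points along the fingers, x is the direction in which the jaws open and shut, and the axes are right-handed (so a half turn about z gives the same grasp; the last joint's range is limited). The gripper opens to 85 mm and grips with 20 to 120 N. Pads are 22 mm wide; open, the fingers measure 114 mm over their backs; the gripper's body (76 mm by 85 mm) begins 54 mm behind the grasp point. The pads swing forward as they close: fully open they stand 13 mm farther back than shut.
Start: joints at [1.178, 0.423, 1.63, -0, 1.089, -0.019], TCP at [0.228, 0.582, 0.242] pointing down, gripper open.
Joint ranges: [-3, 3], [-0.9, 2.11], [0.09, 2.58], [-1.31, 4.45], [0.11, 2.69], [-2.54, 2.54]. Speed limits (rad/s): [2.39, 2.39, 3.01, 3.14, 3.14, 3.14].

INTERFACE

Orientations are given as a unit quaternion [w, x, y, z].
In Python, from station import get_obs, eyes, workorder, robot gives the robot as it stands.
- The arm moves only by the tool play_rows, never from a script. Its argument "moves" is one flat list of numbers, 6 for each row, row after row: the shift along the tool's x, y, z in units of 0.2 m (1.0 is 0.2 m), then the turn, a rotation vector about the tool's x, y, z in units of 180 degrees (1.0 is 180 degrees). A call has 1 to 5 rows; each row is the pose to reach, as a shift and turn from the pose commanded when the call began, along the tool's axes at that moment, turning the shorter way round; what a row does not reach only later rows make up. A row lasts 1/12 s, in which the tool goes at most 41.7 mm and 7.16 degrees, less where a joint would pass 70% of its speed; a pose out of reach is approached as far as the arm can. A call with a number of a shift or a turn outside -1 to 1 is refused whole. A call with a gripper value outside its range is refused whole. "jaw" is the closure, from 0 (fully open) to 1 (shut), set as the call begins (left out, the last holds). The fingers move at their own pace and stop on an object; "squeeze" is the grip in N (left out, the last holds). Time passes only in rows, so rows that repeat a pose let the fingers close. It gives the time, the measured TCP pose, the force and the opening at its end, in the units of the state.
- get_obs(): the state, without advancing time (a new reading comes with each control period).
- eyes.snapshot(name): name is "side" or "top" or "wrist"; returns the picture (400x640x3 uint8, red, green, blue); there is no depth.
- eyes.camera_params(name): a dict with "fx", "fy", "cx", "cy" (pixels), "dist_coeffs" ([k1, k2, p1, p2, k3] as OpenCV has them; the pictures are not rectified), "origin" and "orientation" of the camera in the world. Camera axes: x right, y up, looking along -z (the intrinsics and any distortion apply to the point x, -y, -z); pixel columns grow to the right and rows downward; lengths in m; the calibration is good to about 2 mm. A picture is of the moment at which its call begins: read the wrist's pose just before it. camera_params takes no time and is no camera call; for the wrist camera it gives the pose at the moment of the call.
- workorder.close_job(): hands the job in, once; it reports no verdict.
The state is a dict: "clock": time; "qpos": joint angles; "qd": joint speeds; "joint_efforts": joint torques, N m; "tcp_pos": TCP position; "tool_rot": TCP orientation; "contact_force": force on the tool from outside, world axes, zero at the start; "moment": the same for the moment, N m; "opening": opening from 0.0 (shut) to 1.0 (fully open).
Only numpy, scipy, OpenCV 4.12 (cv2) and the standard library are available. Lean on these libraries where they do the work, as an engineer would, in place of code of your own. Each camera call takes 0.05 s, during which the arm holds its last target.

TASK

The dial knob has come off the fan-drying warming plate. Feel for where its flat meets the flat of the bare stem, push it on gently, never forcing it, until it snaps fully home, and leave it there with its white pointer line at the off tick, the same way as the knob beside it. Let go of it and leave the other things on the table where they stand.

Things in the scene. Friction and masses are not known exactly. Their poses are not given: they have to be found in the camera images.
- knob_mid (a point): Middle of the loose black knob (120 g), on its axis, 20.5 mm above its underside; it stands bore down on the table, 41 mm tall. Lower 19 mm: round skirt, 44 mm diameter. Upper 22 mm: a grip bar 40 mm long (along x), 14 mm wide (along y), to be pinched across its width. z is up the axis; +x points to the pointer end of the bar, which has a white line on its top and end.
- knob: The same loose knob; origin at the centre of its underside, axes as knob_mid, the mouth of its bore. The bore is 15.2 mm across and 17 mm deep. Its first 5 mm are round; above that it has a flat on the +x (pointer) side, 2.35 mm from the axis. Snap pockets inside. On the stem it has some play: 0.1 to 0.2 rad either way in yaw, so it may spring back that much when let go.
- stem_tip (a point): Centre of the upper end of the bare upright steel stem on the warming plate; the axes given are the housing's, not the stem's (z up). The stem is 14 mm in diameter, its end chamfered to 11.6 mm, and has one flat 1.75 mm from its axis along its length. The flat faces a direction that is not reported: 0.4 to 1.7 rad anticlockwise, seen from above, of the housing's +x.
- seat (a point): Centre of the steel bezel disc (48 mm diameter) at the stem's foot, 16 mm below stem_tip, axes the housing's. Fully home, the skirt rests on it. The knob goes on only with its pointer within 0.15 to 0.2 rad of the way the stem's flat faces; else it stops on the stem's end, underside 11 mm above the disc. Two sprung latches need 4 to 6 N of push from 9 to 3 mm above it, then snap.
- off_tick (a point): Dark off tick on the housing by the bare stem, 12 mm long, 32.5 mm from its axis along the housing's +x. The fitted knob must end pointing at it. Stem and knob turn together (friction 0.05 N m, stops at -0.5 and 2.1 rad from the tick): clockwise from above by 0.4 to 1.7 rad from where found. Over 40 N summed over all contacts of knob with plate and stem (a push near 20 N) is forcing it.
- warmer: The warming plate, fixed to the table: white box 260 mm (x) by 310 mm (y), 60 mm high, heating plate 4 mm higher on its +x part, control strip on its -x part. Origin under its centre. The bare stem is at x -85, y +65 mm; a fitted twin of the knob, pointing to off (+x), is fixed at x -85, y -65 mm.
- ink: Bystander: black bottle, 56 mm diameter, 150 mm tall, origin under its centre.
- can: Bystander: drink can, 66 mm diameter, 120 mm tall, origin under its centre.
- mug: Bystander: blue mug, 76 mm diameter, 85 mm tall, origin under its centre.
There are look-alikes about, which are no part of the job. Of the things like the knob, leave any that is blue or green; of the rest the smaller one is meant.

How it is judged:
By the outcome, as a careful person would: the job done as asked, in the order asked, and still so for the second after the job is handed in, with the robot touching nothing.
It also fails if it takes over 64 s, if anything falls off the work surface, if the arm or the gripper's body presses on something with over 40 N, if the wrist force passes 120 N, or if a joint passes its speed limit or range.

## Working session

There is one attempt and no reset: what is moved stays moved. The work goes in short steps, Python scripts to look and compute and a tool call to move; the robot and the scene stay as the last step left them, time stands still between calls to the robot, and variables do not carry over. Pictures are saved under pics/ and viewed, and the job is handed in when it is done.

Besides the shell and the picture viewer there is one more tool, called after "Emit:" in YAML: its name, and indented under it one key for each argument. play_rows: Moves the arm, as the interface text tells. Shifts and turns lie within -1 to 1; 1 stands for 0.2 m of shift or 180 degrees of turn. Its arguments: {"type":"object","properties":{"moves":{"type":"array"},"jaw":{"type":"number"},"squeeze":{"type":"number"}},"required":["moves"]}

```bash
ls; mkdir -p pics; python3 - <<'E'
from station import get_obs, eyes, workorder, robot
import cv2
print(get_obs()); print(robot.tip_extent)
for n in ["side","top","wrist"]:
    p=eyes.camera_params(n); print(n,p)
    cv2.imwrite(f"pics/{n}0.png",eyes.snapshot(n)[:,:,::-1])
E
```

```text
pics
{'clock': 0.0, 'qpos': array([ 1.17800550e+00,  4.23837479e-01,  1.63067143e+00,  2.61553591e-05,
        1.08857614e+00, -1.90118031e-02]), 'qd': array([-0.00051215,  0.00231118, -0.0003263 , -0.00131024,  0.0005836 ,
        0.00030597]), 'joint_efforts': array([-2.72424295e-03, -5.57392967e+01, -2.81732208e+01, -3.04616779e-04,
        7.48295453e-03,  1.10938245e-05]), 'tcp_pos': array([0.22799101, 0.58138307, 0.24155506]), 'tool_rot': array([ 3.98930230e-04,  8.26179966e-01,  5.63405809e-01, -6.30716167e-04]), 'contact_force': array([ 0.35457348, -0.26125882, -0.38949955]), 'moment': array([-0.00358784,  0.03433054,  0.00362608]), 'opening': 0.9985526630402232}
0.011
side {'fx': 498.7840960906619, 'fy': 498.7840960906619, 'cx': 313.9904667693861, 'cy': 198.69878604922815, 'dist_coeffs': array([0.01673806, 0.        , 0.        , 0.        , 0.        ]), 'origin': array([ 0.13292729, -0.99351178,  1.40334124]), 'orientation': array([ 0.91728541,  0.32580224, -0.06835143, -0.21855997])}
top {'fx': 438.345234130801, 'fy': 438.345234130801, 'cx': 312.99873882037406, 'cy': 196.90240836597005, 'dist_coeffs': array([0.00645937, 0.        , 0.        , 0.        , 0.        ]), 'origin': array([ 0.47529852, -0.01989328,  1.36573659]), 'orientation': array([-0.69719008, -0.02730029,  0.02794949,  0.71582087])}
wrist {'fx': 353.12797534968973, 'fy': 353.12797534968973, 'cx': 315.5153513861411, 'cy': 202.55714132775432, 'dist_coeffs': array([-0.0799649,  0.       ,  0.       ,  0.       ,  0.       ]), 'origin': array([0.16232136, 0.60614985, 0.37236179]), 'orientation': array([ 0.81775606, -0.11840748, -0.07931652,  0.55764109])}
```

View pics/top0.png

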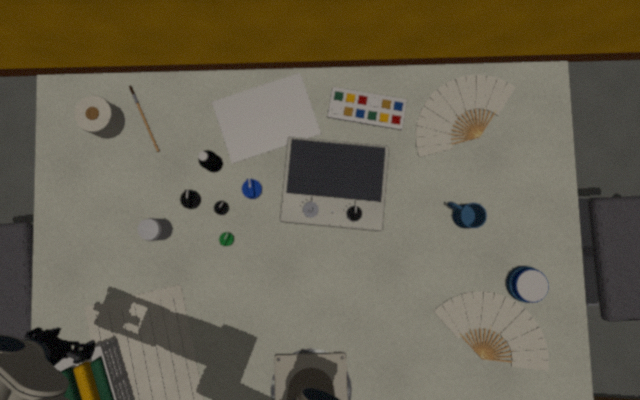

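View pics/side0.png

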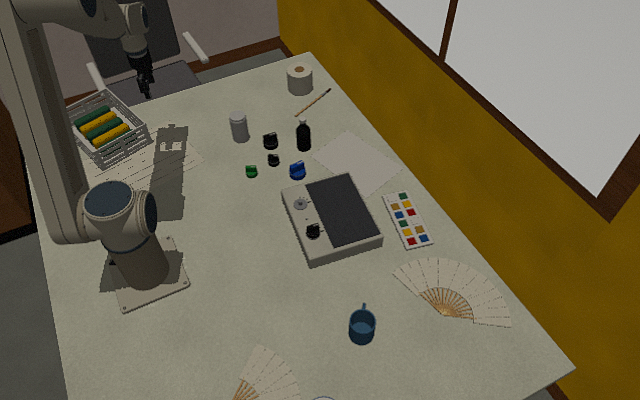

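View pics/wrist0.png

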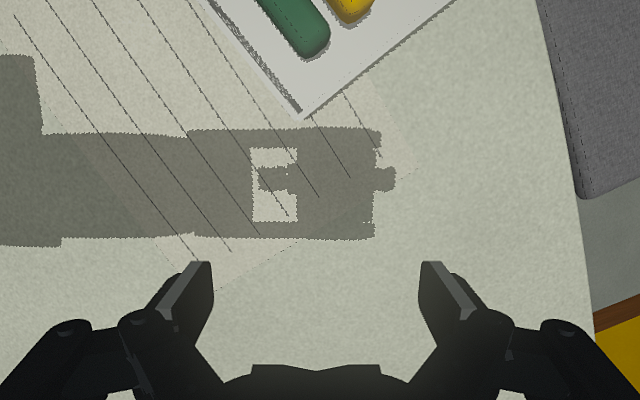

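```bash
cat > h.py <<'E'
import numpy as np, cv2
from scipy.spatial.transform import Rotation as R
def rot(q): return R.from_quat([q[1],q[2],q[3],q[0]]).as_matrix()
def ray(p,u,v):
    K=np.array([[p['fx'],0,p['cx']],[0,p['fy'],p['cy']],[0,0,1]])
    x=cv2.undistortPoints(np.array([[[u,v]]],float),K,np.array(p['dist_coeffs']))[0,0]
    return rot(p['orientation'])@np.array([x[0],-x[1],-1])
def at(p,u,v,z):
    d=ray(p,u,v);o=np.array(p['origin']);return o+d*(z-o[2])/d[2]
def proj(p,X):
    K=np.array([[p['fx'],0,p['cx']],[0,p['fy'],p['cy']],[0,0,1]])
    c=(np.array(X)-p['origin'])@rot(p['orientation'])
    c=np.atleast_2d(c)*[1,-1,-1]
    return cv2.projectPoints(c,np.zeros(3),np.zeros(3),K,np.array(p['dist_coeffs']))[0][:,0]
E
python3 - <<'E'
import cv2
from h import *
from station import eyes
im=cv2.imread('pics/top0.png')
a=im[140:260,130:270];b=im[130:240,270:400]
cv2.imwrite('pics/a.png',cv2.resize(a,None,fx=5,fy=5,interpolation=cv2.INTER_CUBIC))
cv2.imwrite('pics/b.png',cv2.resize(b,None,fx=5,fy=5,interpolation=cv2.INTER_CUBIC))
s=cv2.imread('pics/side0.png')[110:280,220:390]
cv2.imwrite('pics/c.png',cv2.resize(s,None,fx=3.5,fy=3.5,interpolation=cv2.INTER_CUBIC))
p=eyes.camera_params('top')
for n,u,v,z in [('small',221,208,.03),('big',190,199,.03),('stem',310,209,.07),('twin',354,213,.09),('can',150,229,.12),('ink',210,160,.1)]: print(n,at(p,u,v,z))
E
```

```text
small [0.55334311 0.25886458 0.03      ]
big [0.58336281 0.35317006 0.03      ]
stem [ 0.54109353 -0.01260792  0.07      ]
twin [ 0.52505401 -0.1404449   0.09      ]
can [0.49386355 0.44150774 0.12      ]
ink [0.69015987 0.2748765  0.1       ]
```

View pics/a.png

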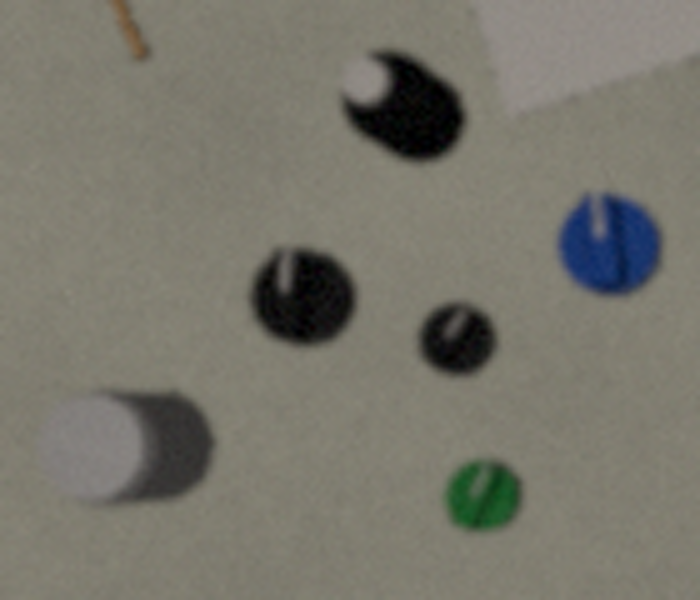

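View pics/b.png

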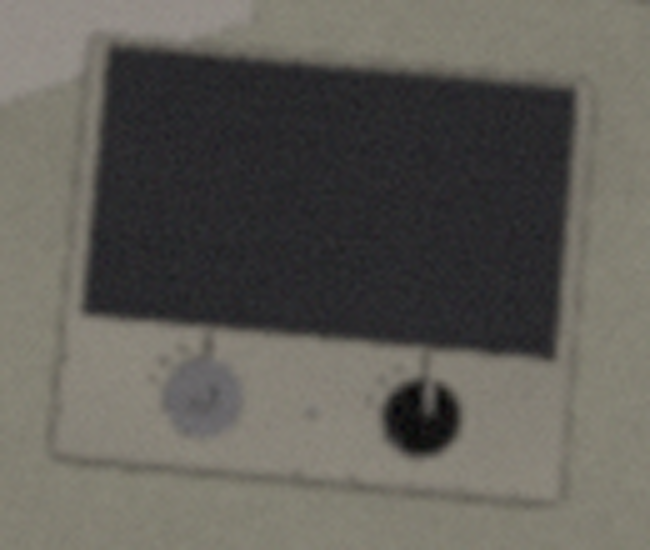

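View pics/c.png

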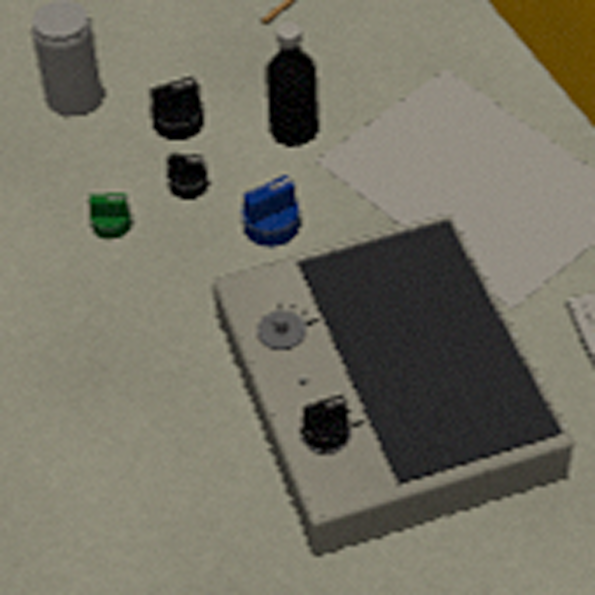

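```bash
cat >> h.py <<'E'
def status(o):
    M=rot(o['tool_rot']); print('t',round(o['clock'],2),'tcp',np.round(o['tcp_pos'],4),'yaw',round(np.arctan2(M[1,0],M[0,0]),4),'tilt',np.round(M[:2,2],4),'q',np.round(o['qpos'],2),'F',np.round(o['contact_force'],2),'m',np.round(o['moment'],3),'op',round(o['opening'],3))
def rel(o,pos,yaw,base=None):
    """command numbers to go to tool-down pose"""
    M=rot(o['tool_rot']); 
    T=np.array([[np.cos(yaw),np.sin(yaw),0],[np.sin(yaw),-np.cos(yaw),0],[0,0,-1]])
    s=M.T@(np.array(pos)-o['tcp_pos'])/0.2
    r=R.from_matrix(M.T@T).as_rotvec()/np.pi
    print('shift',np.round(s,3),'turn',np.round(r,4))
E
python3 - <<'E'
from h import *
from station import *
o=get_obs(); M=rot(o['tool_rot']); p=eyes.camera_params('wrist')
for d in (0.011,.1,.15,.2,.23): print(d,proj(p,o['tcp_pos']+M[:,2]*d))
t=eyes.camera_params('top')
def pt(u,v,z): return at(t,u,v,z)[:2]
f=lambda x,y:(130+x/5,140+y/5)
a=pt(*f(449,338),.041);b=pt(*f(462,312),.041);print(a,b,np.arctan2(*(b-a)[::-1]))
g=lambda x,y:(270+x/5,130+y/5)
c=[pt(*g(*q),.06) for q in [(95,35),(55,460),(560,500),(590,85)]];print(c)
print([np.arctan2(*(x)[::-1]) for x in (c[0]-c[1],c[3]-c[2],c[1]-c[2],c[0]-c[3])])
c=[pt(*g(*q),.064) for q in [(110,45),(85,312),(553,355),(575,90)]]
print([np.arctan2(*(x)[::-1]) for x in (c[0]-c[1],c[3]-c[2],c[1]-c[2],c[0]-c[3])])
print('bezel',pt(*g(203,397),.062),'twin skirt')
rel(o,[.55,.26,.22],1.12)
E
```

```text
0.011 [[318.45523299 264.43697965]]
0.1 [[317.54418893 205.86523373]]
0.15 [[317.26600881 188.0919182 ]]
0.2 [[317.06665459 175.38632581]]
0.23 [[316.97207425 169.36751922]]
[0.55400762 0.26018344] [0.56956284 0.25216544] -0.47593398668815334
[array([0.76082855, 0.04522064]), array([0.50518807, 0.07467591]), array([ 0.47357124, -0.22468632]), array([ 0.72237996, -0.25238754])]
[np.float64(-0.11471557191694658), np.float64(-0.11087877458830281), np.float64(1.4655724383487942), np.float64(1.4423159852808454)]
[np.float64(-0.11482599681937138), np.float64(-0.12081826244817503), np.float64(1.4524831049612268), np.float64(1.4465955038049607)]
bezel [ 0.54026133 -0.01431754] twin skirt
shift [-0.908  2.086  0.11 ] turn [0.     0.0004 0.0245]
```

Emit:
play_rows:
  moves: [-0.3,0.7,0,0,0,0.024,-0.3,0.7,0,0,0,0.024,-0.3,0.7,0,0,0,0.024,-0.3,0.7,0,0,0,0.024,-0.3,0.7,0,0,0,0.024]

```text
clock: 0.57
tcp_pos: [0.3395, 0.4713, 0.242]
tool_rot: [0.001, 0.848, 0.53, -0.0]
contact_force: [0.2, 1.1, 0.3]
opening: 1.001
```

Emit:
play_rows:
  moves: [-0.3,0.7,0,0,0,0,-0.3,0.7,0,0,0,0,-0.3,0.7,0,0,0,0,-0.3,0.7,0,0,0,0,-0.3,0.7,0,0,0,0]

```text
clock: 0.98
tcp_pos: [0.4392, 0.3568, 0.2422]
tool_rot: [0.001, 0.848, 0.53, -0.0]
contact_force: [-0.6, 0.1, 0.2]
opening: 1.005
```

```bash
python3 - <<'E'
from h import *
from station import *
o=get_obs(); status(o);rel(o,[.554,.260,.2],1.10)
E
```

```text
t 0.98 tcp [0.4392 0.3568 0.2422] yaw 1.1179 tilt [ 0.0006 -0.001 ] q [ 0.66  0.34  1.76 -0.    1.04 -0.46] F [-0.61  0.14  0.23] m [ 0.016 -0.045 -0.019] op 1.005
shift [-0.184  0.728  0.212] turn [0.0003 0.0002 0.0057]
```

Emit:
play_rows:
  moves: [-0.18,0.7,0.2,0,0,0,-0.18,0.7,0.2,0,0,0,-0.18,0.7,0.2,0,0,0,-0.18,0.7,0.2,0,0,0,-0.18,0.7,0.2,0,0,0]

```text
clock: 1.4
tcp_pos: [0.5494, 0.2642, 0.2005]
tool_rot: [0.0, 0.848, 0.53, -0.001]
contact_force: [-0.1, -0.4, -0.4]
opening: 0.996
```

Emit:
play_rows:
  moves: [0,0,0,0,0,0,0,0,0,0,0,0]

```text
clock: 1.57
tcp_pos: [0.5465, 0.2675, 0.2022]
tool_rot: [-0.0, 0.847, 0.532, -0.0]
contact_force: [-0.8, 0.2, 1.2]
opening: 1.002
```

```bash
python3 - <<'E'
from h import *
from station import *
o=get_obs(); status(o)
p=eyes.camera_params('wrist'); im=eyes.snapshot('wrist')[:,:,::-1]; cv2.imwrite('pics/w1.png',im)
import pickle; pickle.dump(p,open('w1.pkl','wb'))
E
```

```text
t 1.57 tcp [0.5465 0.2675 0.2022] yaw 1.1216 tilt [-0.0008  0.0001] q [ 0.44  0.45  1.7   0.    1.   -0.69] F [-0.83  0.16  1.23] m [ 0.002 -0.018 -0.025] op 1.002
```

View pics/w1.png

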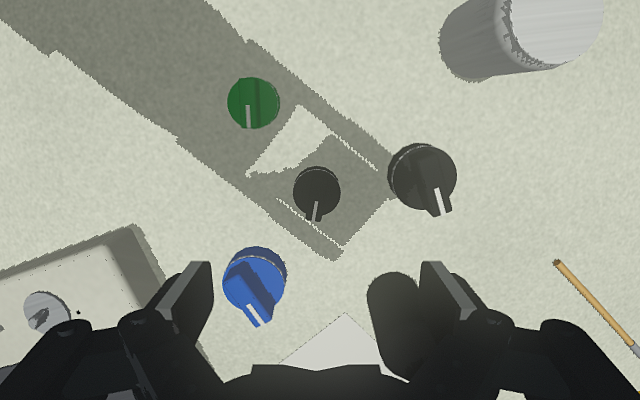

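```bash
python3 - <<'E'
import cv2
im=cv2.imread('pics/w1.png')[155:235,270:370]
cv2.imwrite('pics/w1z.png',cv2.resize(im,None,fx=7,fy=7,interpolation=cv2.INTER_CUBIC))
E
```

```text
(no output)
```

View pics/w1z.png

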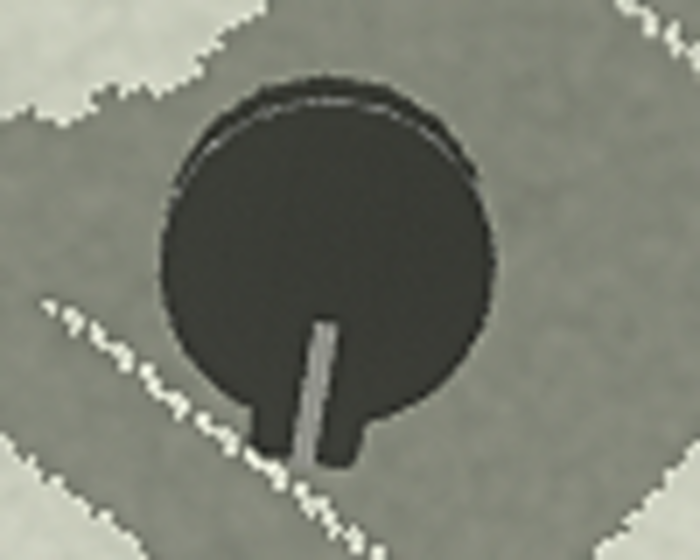

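```bash
python3 - <<'E'
from h import *
import pickle; p=pickle.load(open('w1.pkl','rb'))
f=lambda x,y,z: at(p,270+x/7,155+y/7,z)
c=f(328,264,.019);print('centre',c)
a=f(325,323,.041);b=f(306,440,.041);print(a,b,np.arctan2(*(b-a)[1::-1]))
# line fit consistency: offset of axis from line
d=(b-a)[:2]/np.linalg.norm((b-a)[:2]);n=np.array([-d[1],d[0]]);print('perp',n@(c-a)[:2],'along',d@(c-a)[:2])
y=np.arctan2(d[1],d[0])
def show(c,y):
    th=np.linspace(0,6.28,13)[:-1]
    P=[[c[0]+.022*np.cos(t),c[1]+.022*np.sin(t),.019] for t in th]
    e=np.array([np.cos(y),np.sin(y)]);n=np.array([-e[1],e[0]])
    P+= [[*(np.array(c[:2])+ .02*e+s*.007*n),.041] for s in(-1,1)]
    P+= [[*(np.array(c[:2])+ .02*e*k),.041] for k in (0,.5,1)]
    q=proj(p,P); q=(q-[270,155])*7
    im=cv2.imread('pics/w1z.png')
    for u,v in q: cv2.circle(im,(int(u),int(v)),3,(0,0,255),-1)
    cv2.imwrite('pics/w1o.png',im)
show(c,y)
E
```

```text
centre [0.55778274 0.26182577 0.019     ]
[0.55913666 0.2607044  0.041     ] [0.57178976 0.25198169 0.041     ] -0.6035583178858319
perp 0.00015479922607921978 along -0.0017511721672592393
```

View pics/w1o.png

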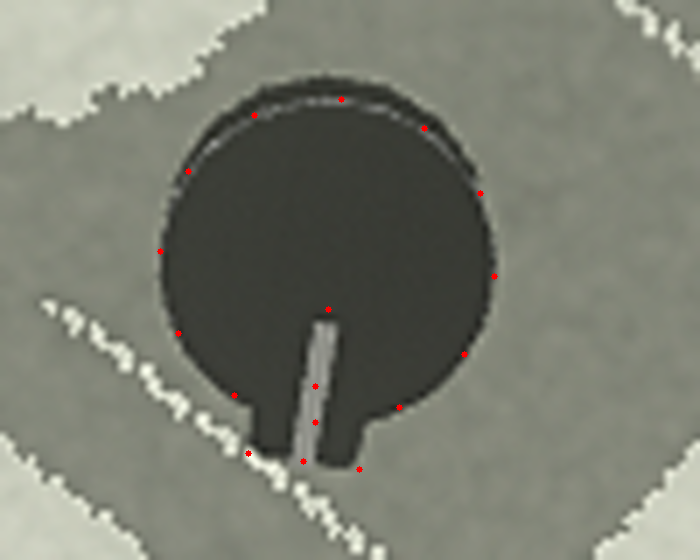

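```bash
python3 - <<'E'
from h import *
from station import *
o=get_obs(); rel(o,[.545,-.014,.14],1.12)
E
```

```text
shift [-1.273  0.605  0.312] turn [-0.0001 -0.      0.0008]
```

Emit:
play_rows:
  moves: [-0.64,0.3,0.1,0,0,0,-0.64,0.3,0.1,0,0,0,-0.64,0.3,0.1,0,0,0,-0.64,0.3,0.1,0,0,0]

```text
clock: 1.95
tcp_pos: [0.5439, 0.1234, 0.1821]
tool_rot: [0.0, 0.847, 0.532, -0.001]
contact_force: [-0.3, 0.4, 1.9]
opening: 1.003
```

Emit:
play_rows:
  moves: [-0.64,0.3,0.21,0,0,0,-0.64,0.3,0.21,0,0,0,-0.64,0.3,0.21,0,0,0,-0.64,0.3,0.21,0,0,0,-0.64,0.3,0.21,0,0,0]

```text
clock: 2.37
tcp_pos: [0.5429, -0.0181, 0.1395]
tool_rot: [-0.0, 0.847, 0.531, -0.001]
contact_force: [-0.1, 0.2, -0.5]
opening: 1.002
```

Emit:
play_rows:
  moves: [0,0,0,0,0,0,0,0,0,0,0,0]

```text
clock: 2.53
tcp_pos: [0.5443, -0.0145, 0.1409]
tool_rot: [0.0, 0.847, 0.532, 0.0]
contact_force: [-0.4, 0.9, -0.1]
opening: 0.998
```

```bash
python3 - <<'E'
from h import *
from station import *
o=get_obs(); status(o)
p=eyes.camera_params('wrist'); im=eyes.snapshot('wrist')[:,:,::-1]; cv2.imwrite('pics/w2.png',im)
import pickle; pickle.dump(p,open('w2.pkl','wb'))
E
```

```text
t 2.53 tcp [ 0.5443 -0.0145  0.1409] yaw 1.1226 tilt [0.0009 0.0003] q [-0.05  0.45  1.88  0.    0.81 -1.17] F [-0.38  0.91 -0.08] m [-0.004  0.036  0.014] op 0.998
```

View pics/w2.png

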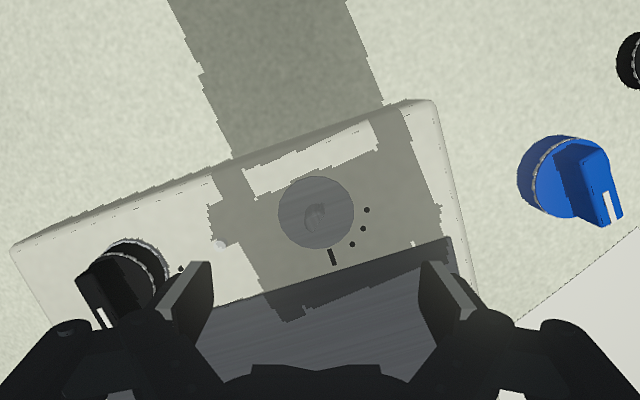

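```bash
python3 - <<'E'
import cv2, numpy as np
im=cv2.imread('pics/w2.png')[165:275,265:385].astype(float)
im=np.clip((im-50)*2.2,0,255).astype('uint8')
cv2.imwrite('pics/w2z.png',cv2.resize(im,None,fx=6,fy=5.4 and 6,interpolation=cv2.INTER_CUBIC)[:600])
E
```

```text
(no output)
```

View pics/w2z.png

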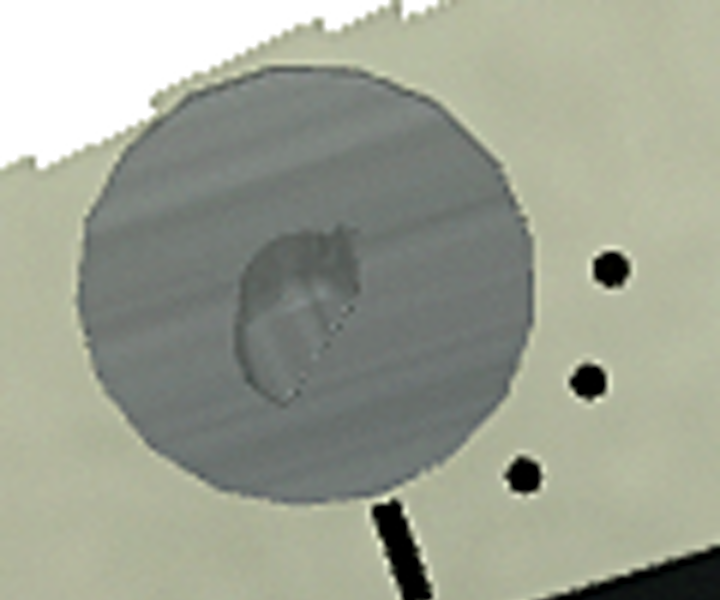

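```bash
python3 - <<'E'
from h import *
import pickle; p=pickle.load(open('w2.pkl','rb'))
f=lambda x,y,z: at(p,265+x/6,165+y/6,z)
for zb in (.060,.062,.064):
    c=f(306,284,zb);L=f(80,290,zb);Rr=f(533,280,zb);T=f(300,66,zb);B=f(308,502,zb);print(zb,c,np.linalg.norm(L-Rr),np.linalg.norm(T-B))
zb=.062;c=(L+Rr+T+B)/4;c=f(306,284,zb)
zt=zb+.016
a=f(288,401,zt);b=f(358,295,zt);d=(b-a)[:2];d/=np.linalg.norm(d)
n=np.array([d[1],-d[0]]); 
print(a,b,np.linalg.norm(b-a),'n',np.arctan2(n[1],n[0]),'dist',n@(a-c)[:2])
t0=f(386,505,.06);print('tick dir from centre',np.arctan2(*(t0-c)[1::-1]),np.linalg.norm((t0-c)[:2]))
t1=f(418,597,.06);print('tick',t0,t1,np.arctan2(*(t1-t0)[1::-1]),np.linalg.norm(t1-c))
for q in [(611,269),(589,381),(524,475)]: e=f(*q,.06)-c;print(np.arctan2(e[1],e[0])+.116)
def show(c,y):
    P=[[c[0]+.024*np.cos(t),c[1]+.024*np.sin(t),zb] for t in np.linspace(0,6.28,25)]
    for r,z in((.007,zb),(.0058,zt)):
      for t in np.linspace(0,6.28,60):
        X=np.array([r*np.cos(t),r*np.sin(t)]);n=np.array([np.cos(y),np.sin(y)])
        if X@n>.00175: X=X-n*(X@n-.00175)
        P.append([c[0]+X[0],c[1]+X[1],z])
    q=(proj(p,P)-[265,165])*6
    im=cv2.imread('pics/w2z.png')
    for u,v in q: cv2.circle(im,(int(u),int(v)),2,(0,0,255),-1)
    cv2.imwrite('pics/w2o.png',im)
show(c,np.arctan2(n[1],n[0]))
E
```

```text
0.06 [ 0.54272534 -0.01472466  0.06      ] 0.047636269238350286 0.04823249685728792
0.062 [ 0.54213803 -0.01444476  0.062     ] 0.047186154548521056 0.04777674841792178
0.064 [ 0.54155072 -0.01416487  0.064     ] 0.046736039858691895 0.04732099997855564
[ 0.5475134  -0.01900065  0.078     ] [ 0.54061281 -0.00817824  0.078     ] 0.012835215885976768 n 0.5676232507923036 dist 0.0020830287041071764
tick dir from centre -0.12430446466056891 0.02729775413933569
tick [ 0.56922516 -0.01782927  0.06      ] [ 0.58075363 -0.01931765  0.06      ] -0.1283952740444627 0.038973189599819186
1.2693665205955842
0.8733003065882564
0.4792460505520451
```

View pics/w2o.png

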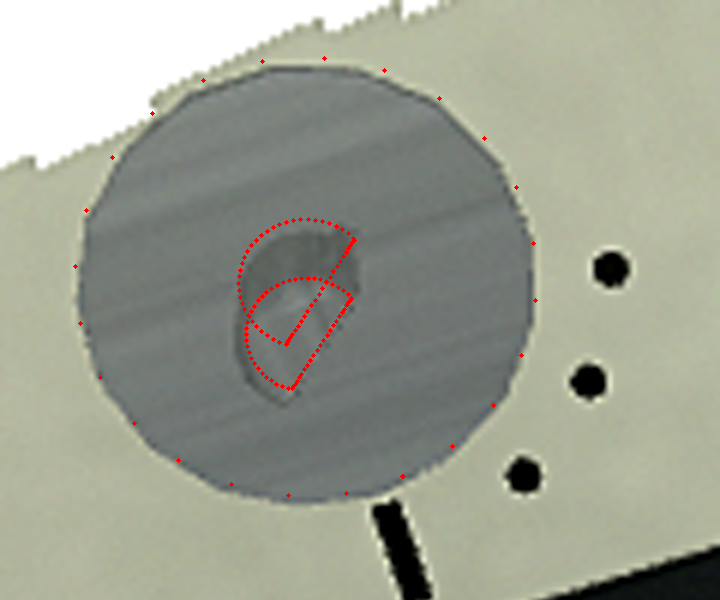

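```bash
python3 - <<'E'
from h import *
from station import *
o=get_obs(); rel(o,[.5577,.2618,.12],.97); rel(o,[.5577,.2618,.033],.97)
E
```

```text
shift [ 1.273 -0.538  0.106] turn [ 0.0003 -0.0002  0.0488]
shift [ 1.273 -0.538  0.541] turn [ 0.0003 -0.0002  0.0488]
```

Emit:
play_rows:
  moves: [0.7,-0.27,-0.1,0,0,0.0,0.7,-0.27,-0.1,0,0,0,0.7,-0.27,-0.1,0,0,0,0.7,-0.27,-0.1,0,0,0]
  jaw: 0.5
  squeeze: 50

```text
clock: 2.92
tcp_pos: [0.5565, 0.1387, 0.1617]
tool_rot: [0.0, 0.846, 0.533, 0.001]
contact_force: [0.5, 0.4, 0.5]
opening: 0.5
```

Emit:
play_rows:
  moves: [0.573,-0.268,0.206,0,0,0.049,0.573,-0.268,0.206,0,0,0.049,0.573,-0.268,0.206,0,0,0.049,0.573,-0.268,0.206,0,0,0.049,0.573,-0.268,0.206,0,0,0.049]

```text
clock: 3.33
tcp_pos: [0.5563, 0.2646, 0.1185]
tool_rot: [-0.0, 0.884, 0.468, -0.0]
contact_force: [-0.1, -0.6, -0.2]
opening: 0.502
```

Emit:
play_rows:
  moves: [0,0,0,0,0,0,0,0,0,0,0,0,0,0,0,0,0,0]

```text
clock: 3.58
tcp_pos: [0.5579, 0.2592, 0.1198]
tool_rot: [0.0, 0.885, 0.465, 0.0]
contact_force: [0.5, -0.8, 0.6]
opening: 0.499
```

```bash
python3 - <<'E'
from h import *
from station import *
o=get_obs(); status(o); rel(o,[.5577,.2618,.033],.97)
p=eyes.camera_params('wrist'); im=eyes.snapshot('wrist')[:,:,::-1]; cv2.imwrite('pics/w3.png',im)
def show(c,y):
    th=np.linspace(0,6.28,13)[:-1]
    P=[[c[0]+.022*np.cos(t),c[1]+.022*np.sin(t),.019] for t in th]
    e=np.array([np.cos(y),np.sin(y)]);n=np.array([-e[1],e[0]])
    P+= [[*(np.array(c[:2])+ .02*e+s*.007*n),.041] for s in(-1,1)]
    P+= [[*(np.array(c[:2])+ .02*e*k),.041] for k in (0,.5,1)]
    q=proj(p,P)
    im2=cv2.resize(im[140:290,220:420],None,fx=4,fy=4,interpolation=cv2.INTER_CUBIC)
    for u,v in (q-[220,140])*4: cv2.circle(im2,(int(u),int(v)),2,(0,0,255),-1)
    cv2.imwrite('pics/w3o.png',im2)
show((.5577,.2618),-.60)
E
```

```text
t 3.58 tcp [0.5579 0.2592 0.1198] yaw 0.9668 tilt [0.0006 0.0001] q [ 0.42  0.57  1.73 -0.    0.85 -0.55] F [ 0.48 -0.82  0.61] m [-0.021 -0.023  0.02 ] op 0.499
shift [ 0.01  -0.008  0.434] turn [ 0.0001 -0.0001 -0.001 ]
```

View pics/w3o.png

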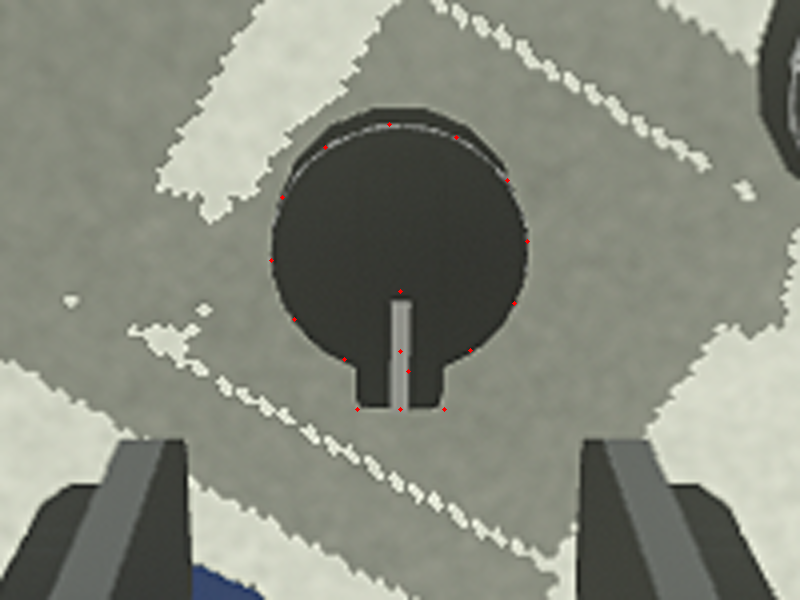

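Emit:
play_rows:
  moves: [0.01,-0.008,0.15,0,0,0,0.01,-0.008,0.26,0,0,0,0.01,-0.008,0.34,0,0,0,0.01,-0.008,0.4,0,0,0,0.01,-0.008,0.43,0,0,0]

```text
clock: 4.05
tcp_pos: [0.5572, 0.2614, 0.0319]
tool_rot: [-0.0, 0.886, 0.465, -0.001]
contact_force: [-0.4, 0.5, -1.2]
opening: 0.502
```

Emit:
play_rows:
  moves: [0,0,0,0,0,0,0,0,0,0,0,0]

```text
clock: 4.22
tcp_pos: [0.558, 0.2624, 0.0336]
tool_rot: [0.0, 0.885, 0.465, 0.0]
contact_force: [1.1, 0.1, 0.5]
opening: 0.505
```

```bash
python3 - <<'E'
from h import *
from station import *
o=get_obs(); status(o); rel(o,[.5577,.2618,.033],.97)
E
```

```text
t 4.22 tcp [0.558  0.2624 0.0336] yaw 0.9671 tilt [0.0004 0.0002] q [ 0.42  0.7   1.74 -0.    0.7  -0.55] F [1.07 0.13 0.45] m [-0.017  0.073 -0.032] op 0.505
shift [-0.003  0.001  0.003] turn [ 0.0001 -0.0001 -0.0009]
```

Close on the bar.

Emit:
play_rows:
  moves: [0,0,0,0,0,0,0,0,0,0,0,0,0,0,0,0,0,0,0,0,0,0,0,0,0,0,0,0,0,0]
  jaw: 1.0
  squeeze: 50

```text
clock: 4.63
tcp_pos: [0.5584, 0.2631, 0.0343]
tool_rot: [0.0, 0.885, 0.465, 0.001]
contact_force: [0.2, -1.9, 5.7]
opening: 0.149
```

Emit:
play_rows:
  moves: [0,0,0,0,0,0,0,0,0,0,0,0,0,0,0,0,0,0]

```text
clock: 4.88
tcp_pos: [0.5584, 0.2631, 0.0343]
tool_rot: [0.0, 0.885, 0.465, 0.001]
contact_force: [0.1, -0.2, 6.2]
opening: 0.145
```

Emit:
play_rows:
  moves: [0,0,-0.1,0,0,0,0,0,-0.25,0,0,0,0,0,-0.4,0,0,0,0,0,-0.6,0,0,0,0,0,-0.6,0,0,0]

```text
clock: 5.3
tcp_pos: [0.5613, 0.2645, 0.1605]
tool_rot: [0.0, 0.885, 0.465, 0.006]
contact_force: [1.4, 1.2, -0.7]
opening: 0.147
```

Emit:
play_rows:
  moves: [0,0,0,0,0,-0.19,0,0,0,0,0,-0.19,0,0,0,0,0,-0.19,0,0,0,0,0,-0.19,0,0,0,0,0,-0.19]

```text
clock: 5.72
tcp_pos: [0.5573, 0.2627, 0.1531]
tool_rot: [0.0, 0.707, 0.707, 0.0]
contact_force: [0.4, -0.1, -1.4]
opening: 0.151
```

Emit:
play_rows:
  moves: [0,0,0,0,0,-0.183,0,0,0,0,0,-0.183,0,0,0,0,0,-0.183,0,0,0,0,0,-0.183,0,0,0,0,0,-0.183]

```text
clock: 6.13
tcp_pos: [0.5573, 0.2627, 0.153]
tool_rot: [-0.0, 0.477, 0.879, -0.0]
contact_force: [0.2, 0.0, -0.4]
opening: 0.149
```

```bash
python3 - <<'E'
from h import *
from station import *
o=get_obs(); status(o); rel(o,[.5424,-.0146,.135],2.14)
p=eyes.camera_params('wrist'); im=eyes.snapshot('wrist')[:,:,::-1]; cv2.imwrite('pics/w4.png',im)
E
```

```text
t 6.13 tcp [0.5573 0.2627 0.153 ] yaw 2.146 tilt [-0.0001 -0.    ] q [ 0.42  0.52  1.71  0.    0.91 -1.72] F [ 0.18  0.02 -0.38] m [0.037 0.029 0.04 ] op 0.149
shift [-1.123 -0.817  0.09 ] turn [-0.     -0.      0.0019]
```

View pics/w4.png

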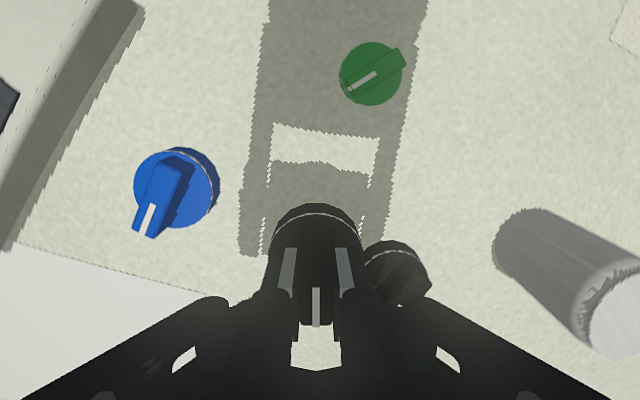

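```bash
python3 - <<'E'
from h import *
from station import *
o=get_obs(); p=eyes.camera_params('wrist'); im=cv2.imread('pics/w4.png')
M=rot(o['tool_rot']);T=o['tcp_pos']
W=lambda x,y,z:T+M@np.array([x,y,z])
h=.0343
P=[W(.022*np.cos(t),.022*np.sin(t),h-.019) for t in np.linspace(0,6.28,25)]
P+=[W(.022*np.cos(t),.022*np.sin(t),h) for t in np.linspace(0,6.28,25)]
# pointer = world yaw - pi/2 of tool x -> tool +y (tool y = x rotated -90 since z down)
P+=[W(s*.007,.02,h-.041) for s in(-1,0,1)]+[W(0,0,h-.041)]
im2=cv2.resize(im[190:340,220:420],None,fx=4,fy=4,interpolation=cv2.INTER_CUBIC)
im2=np.clip(im2.astype(float)*2.5,0,255).astype('uint8')
for u,v in (proj(p,P)-[220,190])*4: cv2.circle(im2,(int(u),int(v)),2,(0,0,255),-1)
cv2.imwrite('pics/w4o.png',im2)
E
```

```text
(no output)
```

View pics/w4o.png

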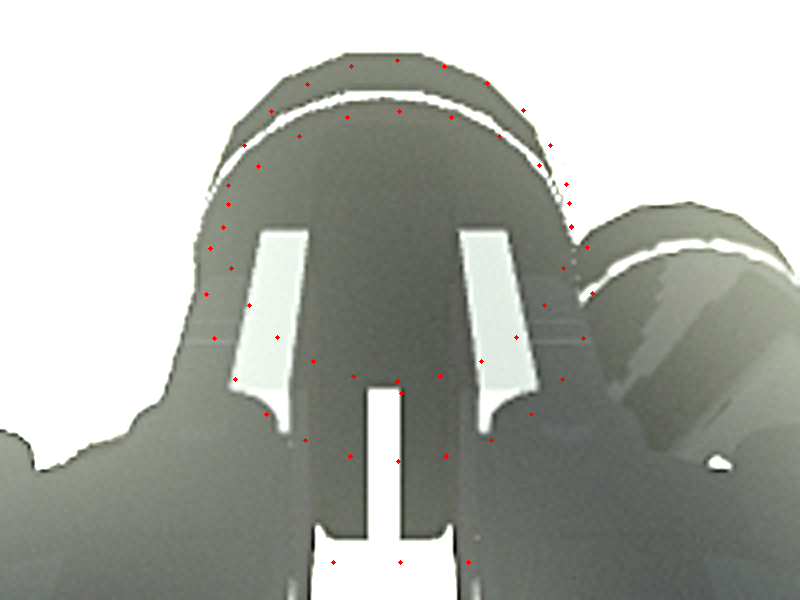

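```bash
python3 - <<'E'
from h import *
from station import *
from scipy.optimize import least_squares
o=get_obs(); p=eyes.camera_params('wrist'); 
M=rot(o['tool_rot']);T=o['tcp_pos']
W=lambda x,y,z:T+M@np.array([x,y,z])
px=lambda *a: proj(p,[W(*a)])[0]
z=lambda u,v:np.array([220+u/4,190+v/4])
th=np.linspace(0,6.28,121)
def pred(s):
    x,y,h=s
    top=proj(p,[W(x+.022*np.cos(t),y+.022*np.sin(t),h-.019) for t in th])
    bot=proj(p,[W(x+.022*np.cos(t),y+.022*np.sin(t),h) for t in th])
    return [*px(x,y+.02,h-.041),*px(x,y+.00175,h-.041),top[:,1].min(),bot[:,1].min()]
obs=[*z(384,538),*z(384,388),z(0,96)[1],z(0,52)[1]]
r=least_squares(lambda s:np.array(pred(s))-obs,[0,0,.034],x_scale=.001);print(r.x,r.fun)
r=least_squares(lambda s:np.array(pred([s[0],s[1],.0343]))-obs,[0,0],x_scale=.001);print(r.x,r.fun)
print(p['origin']-T, M.T@(p['origin']-T))
E
```

```text
[-0.00172743 -0.00021229  0.03818306] [-0.00237119  0.14572027  0.00227648 -0.27064009  0.52768061 -0.42844494]
[-0.00172886 -0.00207631] [-0.00278209  2.01519251  0.00202579  0.53232385 -0.74385076 -1.861169  ]
[-0.05910329 -0.04061695  0.13074199] [-0.00177251 -0.07170816 -0.13073332]
```

```bash
python3 - <<'E'
from h import *
from station import *
o=get_obs(); rel(o,[.582,.012,.153],2.146)
E
```

```text
shift [-1.118 -0.581  0.   ] turn [-0.     -0.      0.0007]
```

Emit:
play_rows:
  moves: [-0.56,-0.29,0,0,0,0,-0.56,-0.29,0,0,0,0,-0.56,-0.29,0,0,0,0,-0.56,-0.29,0,0,0,0]

```text
clock: 6.52
tcp_pos: [0.5688, 0.1314, 0.1529]
tool_rot: [0.0, 0.483, 0.876, -0.001]
contact_force: [0.5, -0.1, -1.6]
opening: 0.151
```

Emit:
play_rows:
  moves: [-0.56,-0.29,0,0,0,0,-0.56,-0.29,0,0,0,0,-0.56,-0.29,0,0,0,0,-0.56,-0.29,0,0,0,0,-0.56,-0.29,0,0,0,0]

```text
clock: 6.93
tcp_pos: [0.5805, 0.0093, 0.1531]
tool_rot: [0.0, 0.483, 0.876, 0.0]
contact_force: [1.0, 0.3, -0.4]
opening: 0.15
```

Emit:
play_rows:
  moves: [0,0,0,0,0,0,0,0,0,0,0,0,0,0,0,0,0,0]

```text
clock: 7.18
tcp_pos: [0.5803, 0.0129, 0.1531]
tool_rot: [-0.0, 0.48, 0.877, 0.0]
contact_force: [0.6, -0.3, -0.7]
opening: 0.15
```

```bash
python3 - <<'E'
from h import *
from station import *
import pickle
o=get_obs(); status(o)
p=eyes.camera_params('wrist'); im=eyes.snapshot('wrist')[:,:,::-1]; cv2.imwrite('pics/w5.png',im)
pickle.dump((o,p),open('w5.pkl','wb'))
E
```

```text
t 7.18 tcp [0.5803 0.0129 0.1531] yaw 2.1408 tilt [-0.0002  0.0002] q [ 0.    0.48  1.79  0.    0.88 -2.14] F [ 0.58 -0.27 -0.72] m [-0.021  0.022  0.051] op 0.15
```

View pics/w5.png

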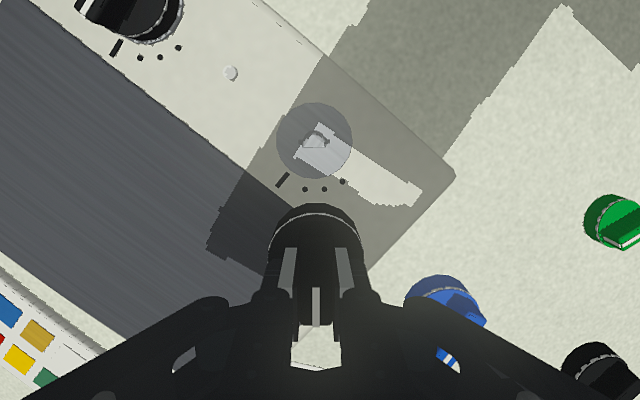

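```bash
python3 - <<'E'
from h import *
im=cv2.imread('pics/w5.png')[90:190,255:375].astype(float)
im=np.clip((im-40)*1.7,0,255).astype('uint8')
cv2.imwrite('pics/w5z.png',cv2.resize(im,None,fx=6,fy=6,interpolation=cv2.INTER_CUBIC))
E
```

```text
(no output)
```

View pics/w5z.png

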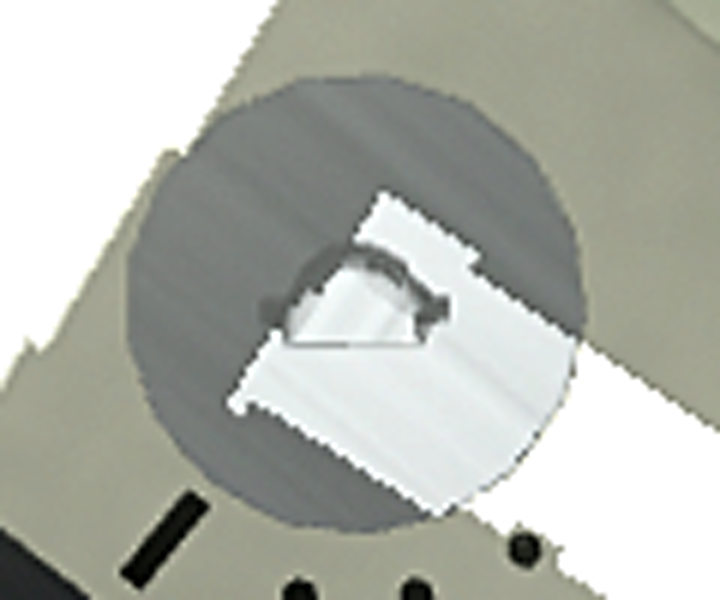

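```bash
python3 - <<'E'
from h import *
import pickle
p2=pickle.load(open('w2.pkl','rb')); o5,p5=pickle.load(open('w5.pkl','rb'))
Rm=lambda y:np.array([[np.cos(y),np.sin(y)],[np.sin(y),-np.cos(y)]])
for zb in (.060,.061,.062):
    m2=at(p2,265+306/6,165+284/6,zb)[:2]; m5=at(p5,255+355/6,90+303.5/6,zb)[:2]
    y2,y5=1.1226,2.1408
    b=np.linalg.solve(Rm(y2)-Rm(y5),m2-m5)
    print(zb,m2,m5,'b',b,'stem',m2-Rm(y2)@b, m5-Rm(y5)@b)
a=at(p5,255+290/6,90+344/6,.077)[:2];b=at(p5,255+420/6,90+344/6,.077)[:2]
d=a-b;print('flat normal',np.arctan2(d[0]*-1,d[1])+np.pi if 0 else np.arctan2(d[1],d[0]), np.linalg.norm(d))
m=(a+b)/2; print('flat mid - bezel', Rm(2.1408).T@(m-m5))
t0=at(p5,255+195/6,90+503/6,.06)[:2];t1=at(p5,255+138/6,90+573/6,.06)[:2];d=t1-t0;print('tick',np.arctan2(d[1],d[0]),np.arctan2(*(t1-m5)[::-1]))
E
```

```text
0.06 [ 0.54272534 -0.01472466] [ 0.54242783 -0.01475729] b [ 3.06682467e-04 -1.48339644e-05] stem [ 0.54260581 -0.01500748] [ 0.54260581 -0.01500748]
0.061 [ 0.54243169 -0.01458471] [ 0.54233164 -0.01481343] b [ 0.00011673 -0.00022796] stem [ 0.54258655 -0.01478869] [ 0.54258655 -0.01478869]
0.062 [ 0.54213803 -0.01444476] [ 0.54223545 -0.01486958] b [-7.32275010e-05 -4.41083256e-04] stem [ 0.54256728 -0.01456991] [ 0.54256728 -0.01456991]
flat normal -1.0011096223697307 0.01266861238929741
flat mid - bezel [6.41025233e-05 2.25749930e-03]
tick -0.118691794711828 -0.10878158581107138
```

```bash
python3 - <<'E'
from h import *
from station import *
o=get_obs(); rel(o,[.5428,-.0140,.120],2.14)
E
```

```text
shift [-0.012 -0.23   0.165] turn [-0.     -0.      0.0003]
```

Emit:
play_rows:
  moves: [-0.012,-0.1,0,0,0,0,-0.012,-0.2,0,0,0,0,-0.012,-0.23,0.06,0,0,0,-0.012,-0.23,0.12,0,0,0,-0.012,-0.23,0.165,0,0,0]

```text
clock: 7.65
tcp_pos: [0.5428, -0.0146, 0.1193]
tool_rot: [-0.0, 0.48, 0.877, 0.0]
contact_force: [0.4, -0.2, -1.4]
opening: 0.149
```

Emit:
play_rows:
  moves: [0,0,0,0,0,0,0,0,0,0,0,0,0,0,0,0,0,0]

```text
clock: 7.9
tcp_pos: [0.5436, -0.0149, 0.1201]
tool_rot: [0.0, 0.48, 0.877, 0.0]
contact_force: [0.3, 0.4, -0.6]
opening: 0.147
```

```bash
python3 - <<'E'
from h import *
from station import *
o=get_obs(); status(o); rel(o,[.5428,-.0140,.120],2.14)
p=eyes.camera_params('wrist'); im=eyes.snapshot('wrist')[:,:,::-1][150:350,190:440]; cv2.imwrite('pics/w6.png',cv2.resize(np.clip(im.astype(float)*1.6,0,255).astype('uint8'),None,fx=3,fy=3))
E
```

```text
t 7.9 tcp [ 0.5436 -0.0149  0.1201] yaw 2.1401 tilt [0.0003 0.    ] q [-0.05  0.48  1.89  0.    0.77 -2.19] F [ 0.28  0.35 -0.59] m [ 0.032  0.046 -0.01 ] op 0.147
shift [ 0.006 -0.001  0.   ] turn [0.0001 0.     0.    ]
```

View pics/w6.png

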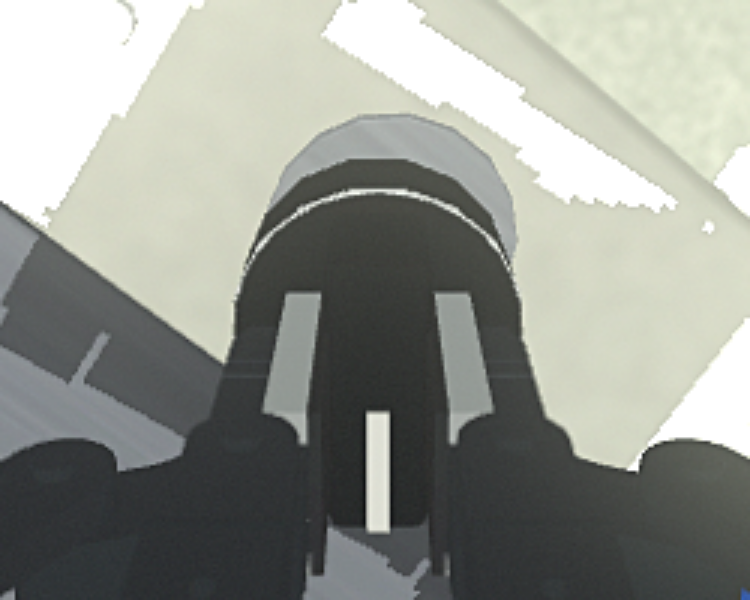

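```bash
python3 - <<'E'
from h import *
from station import *
o=get_obs(); p=eyes.camera_params('wrist'); M=rot(o['tool_rot']);T=o['tcp_pos']
im=cv2.imread('pics/w6.png')
for (c,col) in (((.5426,-.0148),(0,0,255)),((.5414,-.0131),(255,0,0))):
    P=[[c[0]+.024*np.cos(t),c[1]+.024*np.sin(t),.061] for t in np.linspace(0,6.28,80)]
    for u,v in (proj(p,P)-[190,150])*3: cv2.circle(im,(int(u),int(v)),2,col,-1)
    print((M.T@(np.array([*c,.061])-T))*1000)
for (x,y,h,col) in ((-.0017,-.0002,.0382,(0,255,0)),(-.0017,-.0021,.0343,(0,255,255))):
    for zz in (h,h-.019):
        P=[T+M@np.array([x+.022*np.cos(t),y+.022*np.sin(t),zz]) for t in np.linspace(0,6.28,80)]
        for u,v in (proj(p,P)-[190,150])*3: cv2.circle(im,(int(u),int(v)),1,col,-1)
cv2.imwrite('pics/w6o.png',im)
E
```

```text
[ 0.73163285 -0.88824822 59.34153734]
[ 2.81035412 -0.98267886 59.34066699]
```

View pics/w6o.png

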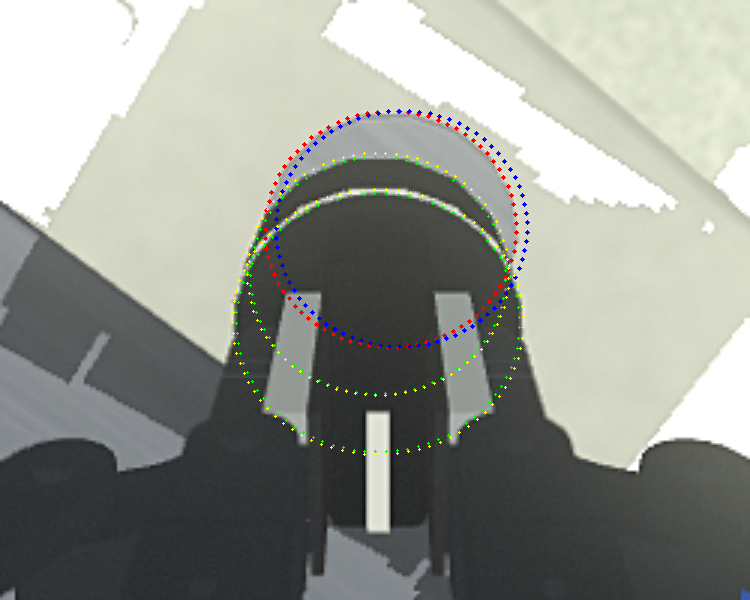

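Emit:
play_rows:
  moves: [0.012,0,0,0,0,0,0.012,0,0,0,0,0,0.012,0,0.01,0,0,0,0.012,0,0.02,0,0,0]

```text
clock: 8.28
tcp_pos: [0.5419, -0.0132, 0.1163]
tool_rot: [0.0, 0.48, 0.877, 0.0]
contact_force: [0.8, 0.6, -0.9]
opening: 0.15
```

Emit:
play_rows:
  moves: [0,0,0,0,0,0,0,0,0,0,0,0]

```text
clock: 8.45
tcp_pos: [0.5415, -0.0133, 0.116]
tool_rot: [-0.0, 0.48, 0.877, -0.0]
contact_force: [-0.8, 0.6, -1.0]
opening: 0.151
```

```bash
python3 - <<'E'
from h import *
from station import *
o=get_obs(); status(o)
p=eyes.camera_params('wrist'); im=eyes.snapshot('wrist')[:,:,::-1][150:350,190:440]; cv2.imwrite('pics/w7.png',cv2.resize(np.clip(im.astype(float)*1.6,0,255).astype('uint8'),None,fx=3,fy=3))
s=eyes.snapshot('side')[:,:,::-1][150:270,250:370];cv2.imwrite('pics/s7.png',cv2.resize(s,None,fx=5,fy=5,interpolation=cv2.INTER_CUBIC))
E
```

```text
t 8.45 tcp [ 0.5415 -0.0133  0.116 ] yaw 2.1394 tilt [-0.0003  0.    ] q [-0.05  0.49  1.89 -0.    0.76 -2.19] F [-0.76  0.57 -1.04] m [-0.003 -0.004 -0.038] op 0.151
```

View pics/w7.png

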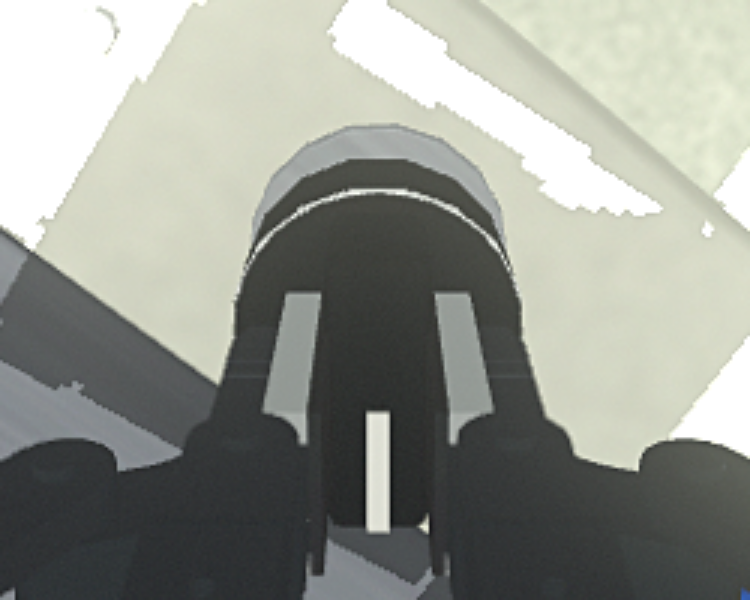

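View pics/s7.png

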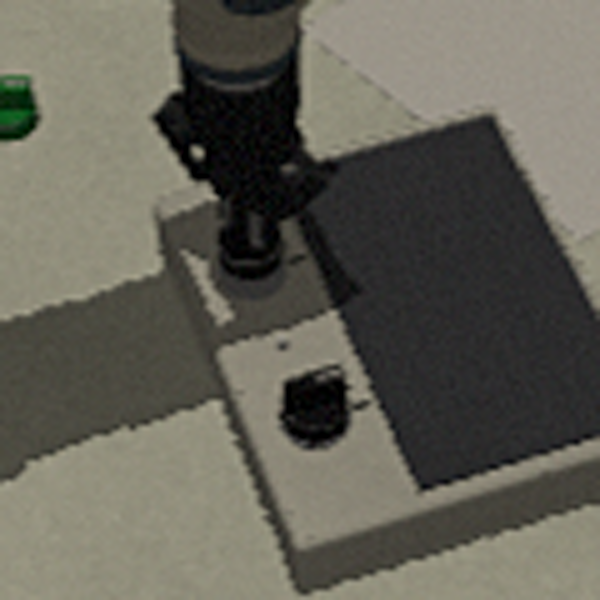

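Emit:
play_rows:
  moves: [0,0,0.005,0,0,0,0,0,0.01,0,0,0,0,0,0.015,0,0,0,0,0,0.02,0,0,0,0,0,0.02,0,0,0]

```text
clock: 8.97
tcp_pos: [0.5415, -0.0133, 0.1119]
tool_rot: [-0.0, 0.48, 0.877, -0.0]
contact_force: [-0.1, 0.3, -0.7]
opening: 0.149
```

Emit:
play_rows:
  moves: [0,0,0.003,0,0,0,0,0,0.006,0,0,0,0,0,0.01,0,0,0,0,0,0.01,0,0,0]

```text
clock: 9.3
tcp_pos: [0.5416, -0.0133, 0.11]
tool_rot: [-0.0, 0.48, 0.877, -0.0]
contact_force: [-0.1, -0.5, 0.0]
opening: 0.148
```

Emit:
play_rows:
  moves: [0,0,0.003,0,0,0,0,0,0.006,0,0,0,0,0,0.01,0,0,0,0,0,0.01,0,0,0]

```text
clock: 9.63
tcp_pos: [0.5418, -0.0133, 0.1081]
tool_rot: [0.0, 0.48, 0.877, 0.0]
contact_force: [-0.3, 0.4, -1.3]
opening: 0.151
```

Emit:
play_rows:
  moves: [0,0,0.003,0,0,0,0,0,0.005,0,0,0,0,0,0.005,0,0,0]

```text
clock: 9.88
tcp_pos: [0.5419, -0.0132, 0.1072]
tool_rot: [0.0, 0.48, 0.877, 0.0]
contact_force: [1.6, 1.2, -0.7]
opening: 0.151
```

Emit:
play_rows:
  moves: [0,0,0.003,0,0,0,0,0,0.005,0,0,0,0,0,0.005,0,0,0]

```text
clock: 10.13
tcp_pos: [0.5419, -0.0132, 0.1062]
tool_rot: [0.0, 0.48, 0.877, 0.0]
contact_force: [1.6, 2.2, 0.8]
opening: 0.148
```

Emit:
play_rows:
  moves: [0.001,0.003,0.003,0,0,0,0.001,0.003,0.005,0,0,0,0.001,0.003,0.005,0,0,0]

```text
clock: 10.38
tcp_pos: [0.5421, -0.0129, 0.1052]
tool_rot: [0.0, 0.48, 0.877, -0.0]
contact_force: [0.8, 0.6, 2.3]
opening: 0.151
```

Emit:
play_rows:
  moves: [0,0,0.003,0,0,0,0,0,0.005,0,0,0,0,0,0.005,0,0,0]

```text
clock: 10.63
tcp_pos: [0.5421, -0.0129, 0.1041]
tool_rot: [0.0, 0.48, 0.877, -0.0]
contact_force: [0.5, -0.5, 2.6]
opening: 0.15
```

Emit:
play_rows:
  moves: [0,0,0.003,0,0,0,0,0,0.005,0,0,0,0,0,0.005,0,0,0]

```text
clock: 10.88
tcp_pos: [0.5419, -0.0128, 0.1028]
tool_rot: [-0.0, 0.48, 0.877, -0.0]
contact_force: [1.4, 0.9, -1.1]
opening: 0.151
```

Emit:
play_rows:
  moves: [0,0,0.003,0,0,0,0,0,0.005,0,0,0,0,0,0.005,0,0,0]

```text
clock: 11.13
tcp_pos: [0.5419, -0.0128, 0.1019]
tool_rot: [-0.0, 0.48, 0.877, -0.0]
contact_force: [1.2, 0.1, -0.9]
opening: 0.149
```

Emit:
play_rows:
  moves: [0,0,0.003,0,0,0,0,0,0.005,0,0,0,0,0,0.005,0,0,0]

```text
clock: 11.38
tcp_pos: [0.5418, -0.0127, 0.1006]
tool_rot: [-0.0, 0.48, 0.877, -0.0]
contact_force: [1.8, 0.4, -5.7]
opening: 0.148
```

```bash
python3 - <<'E'
from h import *
from station import *
o=get_obs(); status(o)
E
```

```text
t 11.38 tcp [ 0.5418 -0.0127  0.1006] yaw 2.1394 tilt [-0.0005  0.0001] q [-0.05  0.51  1.9   0.    0.73 -2.19] F [ 1.83  0.41 -5.66] m [ 0.103 -0.324 -0.038] op 0.148
```

Emit:
play_rows:
  moves: [0,0,0.003,0,0,0,0,0,0.005,0,0,0,0,0,0.005,0,0,0]

```text
clock: 11.63
tcp_pos: [0.5419, -0.0128, 0.0999]
tool_rot: [-0.0, 0.48, 0.877, -0.0]
contact_force: [0.9, -0.2, -3.2]
opening: 0.155
```

Emit:
play_rows:
  moves: [0,0,0.003,0,0,0,0,0,0.005,0,0,0,0,0,0.005,0,0,0]

```text
clock: 11.88
tcp_pos: [0.542, -0.0128, 0.0991]
tool_rot: [-0.0, 0.48, 0.877, -0.0]
contact_force: [0.3, -0.0, -1.2]
opening: 0.155
```

```bash
python3 - <<'E'
from h import *
from station import *
o=get_obs(); status(o)
im=eyes.snapshot('wrist')[:,:,::-1][150:350,190:440]; cv2.imwrite('pics/w8.png',cv2.resize(np.clip(im.astype(float)*1.6,0,255).astype('uint8'),None,fx=3,fy=3))
s=eyes.snapshot('side')[:,:,::-1][180:260,270:350];cv2.imwrite('pics/s8.png',cv2.resize(s,None,fx=7,fy=7,interpolation=cv2.INTER_CUBIC))
E
```

```text
t 11.88 tcp [ 0.542  -0.0128  0.0991] yaw 2.1395 tilt [-0.0001 -0.    ] q [-0.05  0.51  1.9  -0.    0.73 -2.19] F [ 0.34 -0.04 -1.2 ] m [ 0.045 -0.049  0.049] op 0.155
```

View pics/w8.png

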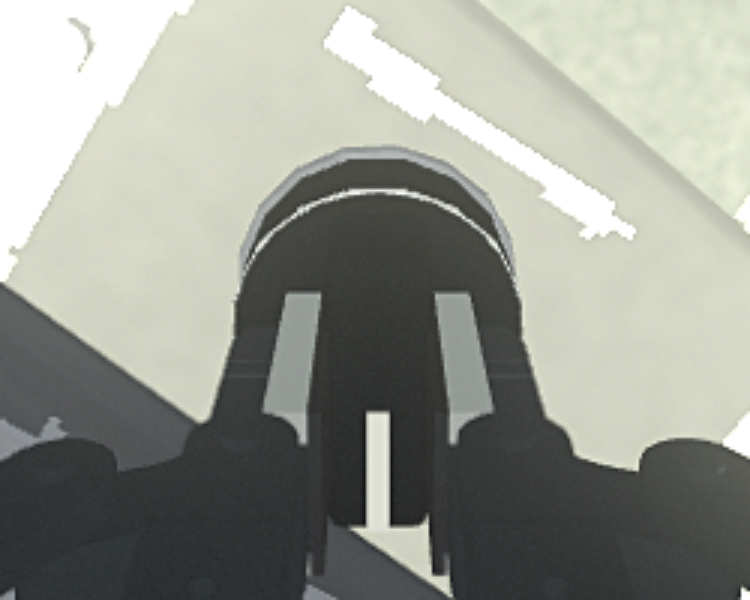

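View pics/s8.png

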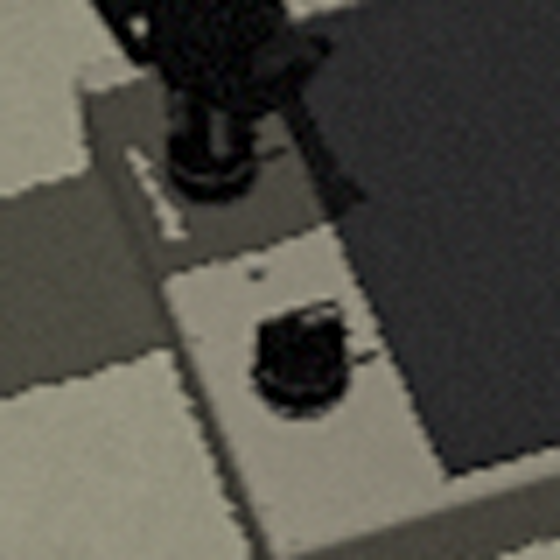

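Emit:
play_rows:
  moves: [0,0,0.003,0,0,0,0,0,0.005,0,0,0,0,0,0.005,0,0,0]

```text
clock: 12.23
tcp_pos: [0.542, -0.0128, 0.0983]
tool_rot: [-0.0, 0.48, 0.877, -0.0]
contact_force: [-0.5, -0.6, 2.2]
opening: 0.153
```

Emit:
play_rows:
  moves: [0,0,0.003,0,0,0,0,0,0.003,0,0,0,0,0,0.003,0,0,0]

```text
clock: 12.48
tcp_pos: [0.5421, -0.0128, 0.0983]
tool_rot: [0.0, 0.48, 0.877, -0.0]
contact_force: [-3.6, 0.2, 8.0]
opening: 0.151
```

Emit:
play_rows:
  moves: [0,0,-0.003,0,0,0.015,0,0,-0.003,0,0,0.03,0,0,-0.003,0,0,0.045,0,0,-0.003,0,0,0.045]

```text
clock: 12.82
tcp_pos: [0.5427, -0.0125, 0.0983]
tool_rot: [0.0, 0.542, 0.84, 0.0]
contact_force: [1.0, 3.0, -0.9]
opening: 0.147
```

```bash
python3 - <<'E'
from h import *
from station import *
o=get_obs(); status(o); M=rot(o['tool_rot']); print(M.T@o['contact_force'])
E
```

```text
t 12.82 tcp [ 0.5427 -0.0125  0.0983] yaw 1.9964 tilt [0.0013 0.0003] q [-0.05  0.52  1.9   0.    0.73 -2.04] F [ 1.02  2.98 -0.9 ] m [ 0.346 -0.218  0.007] op 0.147
[2.29335914 2.15419083 0.90254404]
```

Emit:
play_rows:
  moves: [0.002,0.002,0,0,0,0.02,0.002,0.002,0,0,0,0.04,0.002,0.002,0,0,0,0.06,0.002,0.002,0,0,0,0.06]

```text
clock: 13.15
tcp_pos: [0.5428, -0.0124, 0.0984]
tool_rot: [0.001, 0.618, 0.786, 0.0]
contact_force: [2.3, -1.0, 0.4]
opening: 0.15
```

```bash
python3 - <<'E'
from h import *
from station import *
o=get_obs(); status(o); M=rot(o['tool_rot']); print(M.T@o['contact_force'])
E
```

```text
t 13.15 tcp [ 0.5428 -0.0124  0.0984] yaw 1.809 tilt [ 0.0012 -0.0003] q [-0.04  0.52  1.9  -0.    0.73 -1.85] F [ 2.31 -1.    0.41] m [-0.172 -0.294  0.028] op 0.15
[-1.52132428  2.01065918 -0.4117664 ]
```

Emit:
play_rows:
  moves: [0,0.002,0,0,0,0.02,0,0.002,0,0,0,0.04,0,0.002,0,0,0,0.06,0,0.002,0,0,0,0.06]

```text
clock: 13.48
tcp_pos: [0.543, -0.0125, 0.0983]
tool_rot: [0.0, 0.689, 0.725, 0.0]
contact_force: [1.3, -2.3, 1.5]
opening: 0.149
```

```bash
python3 - <<'E'
from h import *
from station import *
o=get_obs(); status(o); M=rot(o['tool_rot']); print(M.T@o['contact_force'])
E
```

```text
t 13.48 tcp [ 0.543  -0.0125  0.0983] yaw 1.622 tilt [ 0.0007 -0.0005] q [-0.04  0.52  1.9  -0.    0.73 -1.67] F [ 1.31 -2.35  1.47] m [-0.427 -0.166 -0.03 ] op 0.149
[-2.41193829  1.18585799 -1.47173086]
```

Emit:
play_rows:
  moves: [-0.003,0.001,0,0,0,0.02,-0.003,0.001,0,0,0,0.04,-0.003,0.001,0,0,0,0.054,-0.003,0.001,0,0,0,0.054,-0.003,0.001,0,0,0,0.054]

```text
clock: 13.9
tcp_pos: [0.543, -0.0128, 0.0983]
tool_rot: [0.0, 0.747, 0.665, 0.0]
contact_force: [1.2, -1.8, 3.4]
opening: 0.15
```

```bash
python3 - <<'E'
from h import *
from station import *
o=get_obs(); status(o); M=rot(o['tool_rot']); print(M.T@o['contact_force'])
im=eyes.snapshot('wrist')[:,:,::-1]; cv2.imwrite('pics/w9.png',im)
E
```

```text
t 13.9 tcp [ 0.543  -0.0128  0.0983] yaw 1.4554 tilt [ 0.0004 -0.0001] q [-0.05  0.52  1.9  -0.    0.73 -1.5 ] F [ 1.22 -1.75  3.38] m [-0.202 -0.061  0.008] op 0.15
[-1.60223575  1.41398686 -3.37490898]
```

View pics/w9.png

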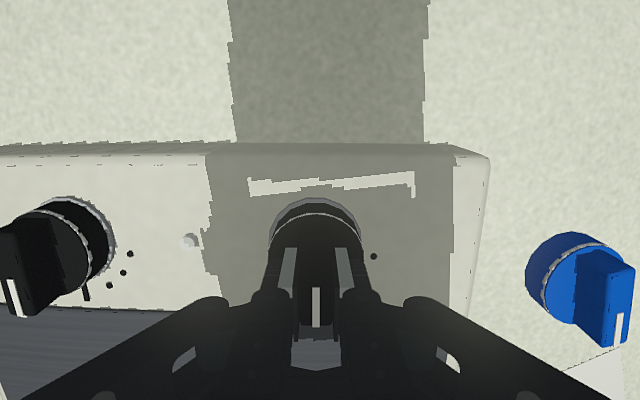

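Emit:
play_rows:
  moves: [0,0,0.002,0,0,0,0,0,0.004,0,0,0,0,0,0.004,0,0,0]

```text
clock: 14.2
tcp_pos: [0.5431, -0.0128, 0.0982]
tool_rot: [0.0, 0.747, 0.665, 0.0]
contact_force: [-2.9, -1.8, 12.5]
opening: 0.151
```

Emit:
play_rows:
  moves: [0,0,-0.002,0,0,0,0,0,-0.004,0,0,0,0,0,-0.004,0,0,0,0,0,-0.004,0,0,0,0,0,-0.004,0,0,0]
  jaw: 0.45

```text
clock: 14.62
tcp_pos: [0.5426, -0.0127, 0.0978]
tool_rot: [-0.0, 0.748, 0.664, -0.0]
contact_force: [-0.1, -0.0, 0.3]
opening: 0.55
```

Emit:
play_rows:
  moves: [0,0,-0.1,0,0,0,0,0,-0.2,0,0,0,0,0,-0.3,0,0,0,0,0,-0.35,0,0,0,0,0,-0.35,0,0,0]

```text
clock: 15.03
tcp_pos: [0.5443, -0.0128, 0.1702]
tool_rot: [0.001, 0.748, 0.664, 0.001]
contact_force: [0.2, -0.1, -0.9]
opening: 0.551
```

Emit:
play_rows:
  moves: [0,0,0,0,0,0,0,0,0,0,0,0]

```text
clock: 15.2
tcp_pos: [0.5422, -0.0127, 0.1671]
tool_rot: [-0.001, 0.748, 0.664, -0.001]
contact_force: [0.0, 0.8, 0.1]
opening: 0.546
```

```bash
python3 - <<'E'
from h import *
from station import *
import pickle
o=get_obs(); status(o)
p=eyes.camera_params('wrist');im=eyes.snapshot('wrist')[:,:,::-1]; cv2.imwrite('pics/w10.png',im);pickle.dump((o,p),open('w10.pkl','wb'))
E
```

```text
t 15.2 tcp [ 0.5422 -0.0127  0.1671] yaw 1.4515 tilt [-0.0015  0.0001] q [-0.05  0.41  1.87  0.    0.87 -1.5 ] F [0.02 0.8  0.09] m [-0.014  0.032 -0.009] op 0.546
```

View pics/w10.png

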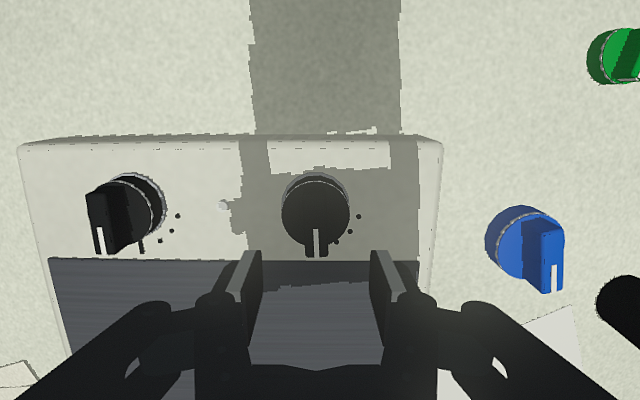

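```bash
python3 - <<'E'
from h import *
im=cv2.imread('pics/w10.png')
f=lambda a:np.clip(cv2.resize(a,None,fx=6,fy=6,interpolation=cv2.INTER_CUBIC).astype(float)*1.5,0,255).astype('uint8')
cv2.imwrite('pics/w10a.png',f(im[165:265,265:375])); cv2.imwrite('pics/w10b.png',f(im[165:265,75:195]))
E
```

```text
(no output)
```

View pics/w10a.png

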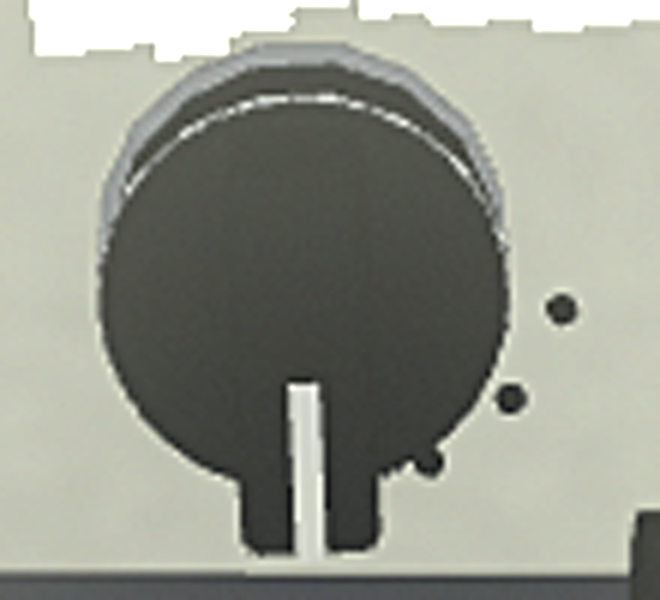

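View pics/w10b.png

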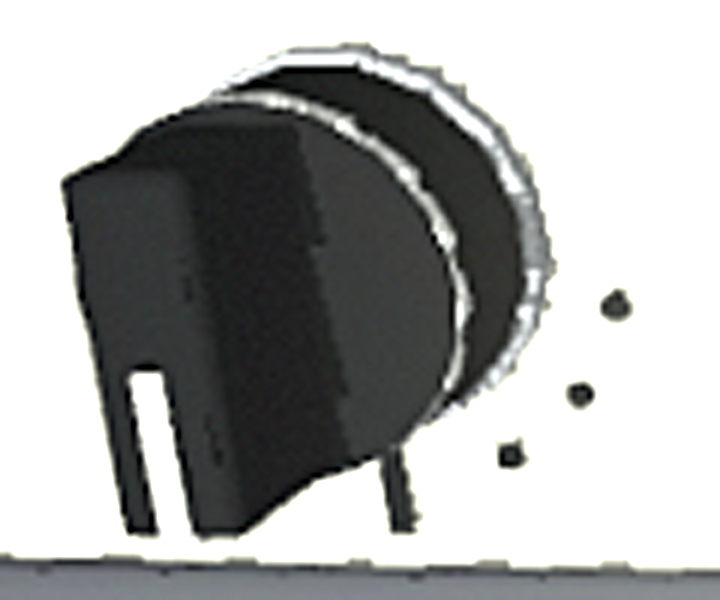

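```bash
python3 - <<'E'
from h import *
import pickle
o,p=pickle.load(open('w10.pkl','rb'))
A=lambda x,y,z:at(p,265+x/6,165+y/6,z)[:2]; B=lambda x,y,z:at(p,75+x/6,165+y/6,z)[:2]
ang=lambda a,b:np.arctan2(*(b-a)[::-1])
print('knob line',ang(A(303,385,.102),A(308.5,545,.102)),'bar sides',ang(A(290,385,.102),A(296,545,.102)),ang(A(318,385,.102),A(325,545,.102)))
print('twin line',ang(B(147,375,.102),B(173,530,.102)),ang(B(131,375,.102),B(157,530,.102)),ang(B(164,375,.102),B(190,530,.102)))
print('twin tick',ang(B(388,455,.06),B(403,528,.06)))
def edge(u0,v0,u1,v1,z): return ang(at(p,u1,v1,z)[:2],at(p,u0,v0,z)[:2])-np.pi/2
im=cv2.cvtColor(cv2.imread('pics/w10.png'),cv2.COLOR_BGR2GRAY).astype(float)
# plate edge: largest downward gradient in rows 245-275
for u in (60,80,100,120,180,200,230,300,330): 
    g=np.diff(im[250:275,u]); print(u,250+g.argmin(),g.min(),end='; ')
print()
print('knob centre by skirt top z .08', A((100+508)/2,(97+490)/2,.080))
print('bezel z?', np.linalg.norm(A(102,240,.061)-A(508,300,.08)))
E
```

```text
knob line -0.08741274073978929 bar sides -0.08630960333748393 -0.07653269037054629
twin line -0.13993759851748708 -0.14215577221264 -0.13758291162152742
twin tick -0.07356651792335817
60 257 -93.0; 80 257 -136.0; 100 257 -109.0; 120 258 -113.0; 180 259 -82.0; 200 258 -75.0; 230 259 -79.0; 300 259 -50.0; 330 260 -69.0; 
knob centre by skirt top z .08 [ 0.54298204 -0.014439  ]
bezel z? 0.04573568295450375
```

```bash
python3 - <<'E'
from h import *
import pickle
from scipy.ndimage import gaussian_filter1d
o,p=pickle.load(open('w10.pkl','rb'))
im=cv2.cvtColor(cv2.imread('pics/w10.png'),cv2.COLOR_BGR2GRAY).astype(float)
def fit(us,lo,hi,z):
    X=[]
    for u in us:
        g=-np.diff(im[lo:hi,u]); i=g.argmax(); w=g[max(i-1,0):i+2].clip(0); v=lo+.5+(w*np.arange(i-1,i+2)).sum()/w.sum()
        X.append(at(p,u,v,z)[:2])
    X=np.array(X); k=np.polyfit(X[:,1],X[:,0],1); r=X[:,0]-np.polyval(k,X[:,1]); m=abs(r)<.0015; k=np.polyfit(X[m,1],X[m,0],1);print(m.sum(),'yaw',-np.arctan(k[0]))
fit(list(range(60,125,4))+list(range(165,240,4))+list(range(265,300,5))+list(range(335,370,5)),248,270,.064)
fit(list(range(60,125,4))+list(range(165,240,4)),248,270,.064)
# twin/stem separation line
c2=np.array(pickle.load(open('w10.pkl','rb'))[1]['origin'])
E
```

```text
50 yaw -0.12213847895852578
36 yaw -0.12147675222939666
```

```bash
python3 - <<'E'
from h import *
from station import *
o=get_obs(); status(o);rel(o,[.5428,-.0128,.0985],1.45)
E
```

```text
t 15.25 tcp [ 0.5421 -0.0127  0.1669] yaw 1.4515 tilt [-0.0021  0.0001] q [-0.05  0.41  1.87  0.    0.87 -1.5 ] F [-0.66  0.32 -0.33] m [-0.006  0.001  0.021] op 0.552
shift [0.    0.004 0.342] turn [-0.0007  0.      0.0005]
```

Emit:
play_rows:
  moves: [0,0,0.1,0,0,0,0,0,0.2,0,0,0,0,0,0.28,0,0,0,0,0,0.33,0,0,0,0,0,0.345,0,0,0]

```text
clock: 15.67
tcp_pos: [0.5412, -0.0127, 0.0966]
tool_rot: [-0.002, 0.748, 0.664, -0.002]
contact_force: [-0.2, -0.2, -0.4]
opening: 0.55
```

Emit:
play_rows:
  moves: [0,0,0,0,0,0,0,0,0,0,0,0]

```text
clock: 15.83
tcp_pos: [0.5431, -0.0128, 0.0992]
tool_rot: [-0.0, 0.748, 0.664, -0.0]
contact_force: [0.0, -0.7, 0.6]
opening: 0.551
```

Emit:
play_rows:
  moves: [0,0,0,0,0,0,0,0,0,0,0,0,0,0,0,0,0,0,0,0,0,0,0,0,0,0,0,0,0,0]
  jaw: 1.0
  squeeze: 40

```text
clock: 16.25
tcp_pos: [0.5434, -0.0128, 0.1]
tool_rot: [0.001, 0.748, 0.664, 0.0]
contact_force: [-1.7, -0.4, 6.8]
opening: 0.153
```

Emit:
play_rows:
  moves: [0,0,0,0,0,0.007,0,0,0,0,0,0.014,0,0,0,0,0,0.014,0,0,0,0,0,0.014]

```text
clock: 16.58
tcp_pos: [0.5435, -0.0128, 0.1]
tool_rot: [0.001, 0.762, 0.647, 0.001]
contact_force: [-2.2, -0.0, 5.3]
opening: 0.155
```

```bash
python3 - <<'E'
from h import *
from station import *
o=get_obs(); status(o)
E
```

```text
t 16.58 tcp [ 0.5435 -0.0128  0.1   ] yaw 1.4074 tilt [ 0.0016 -0.0001] q [-0.05  0.51  1.9  -0.    0.73 -1.45] F [-2.15 -0.02  5.25] m [-0.007  0.147 -0.005] op 0.155
```

Emit:
play_rows:
  moves: [0,0,0,0,0,0,0,0,0,0,0,0,0,0,0,0,0,0,0,0,0,0,0,0,0,0,0,0,0,0]
  jaw: 0.45

```text
clock: 17.0
tcp_pos: [0.5428, -0.0127, 0.099]
tool_rot: [-0.0, 0.762, 0.647, -0.0]
contact_force: [0.7, -0.2, 0.4]
opening: 0.553
```

Emit:
play_rows:
  moves: [0,0,-0.1,0,0,0,0,0,-0.2,0,0,0,0,0,-0.3,0,0,0,0,0,-0.35,0,0,0,0,0,-0.35,0,0,0]

```text
clock: 17.42
tcp_pos: [0.5443, -0.0128, 0.1712]
tool_rot: [0.001, 0.762, 0.647, 0.002]
contact_force: [0.9, -0.3, 0.2]
opening: 0.547
```

Emit:
play_rows:
  moves: [0,0,0,0,0,0,0,0,0,0,0,0,0,0,0,0,0,0,0,0,0,0,0,0]

```text
clock: 17.75
tcp_pos: [0.5422, -0.0127, 0.168]
tool_rot: [-0.001, 0.762, 0.647, -0.001]
contact_force: [0.0, 0.6, 0.2]
opening: 0.548
```

```bash
python3 - <<'E'
from h import *
from station import *
import pickle
o=get_obs(); status(o)
p=eyes.camera_params('wrist');im=eyes.snapshot('wrist')[:,:,::-1]; cv2.imwrite('pics/w11.png',im);pickle.dump((o,p),open('w11.pkl','wb'))
f=lambda a:np.clip(cv2.resize(a,None,fx=6,fy=6,interpolation=cv2.INTER_CUBIC).astype(float)*1.5,0,255).astype('uint8')
cv2.imwrite('pics/w11a.png',f(im[165:265,265:375]))
E
```

```text
t 17.75 tcp [ 0.5422 -0.0127  0.168 ] yaw 1.4074 tilt [-0.002   0.0001] q [-0.05  0.41  1.87  0.    0.87 -1.45] F [0.03 0.55 0.19] m [ 0.025 -0.02   0.023] op 0.548
```

View pics/w11a.png

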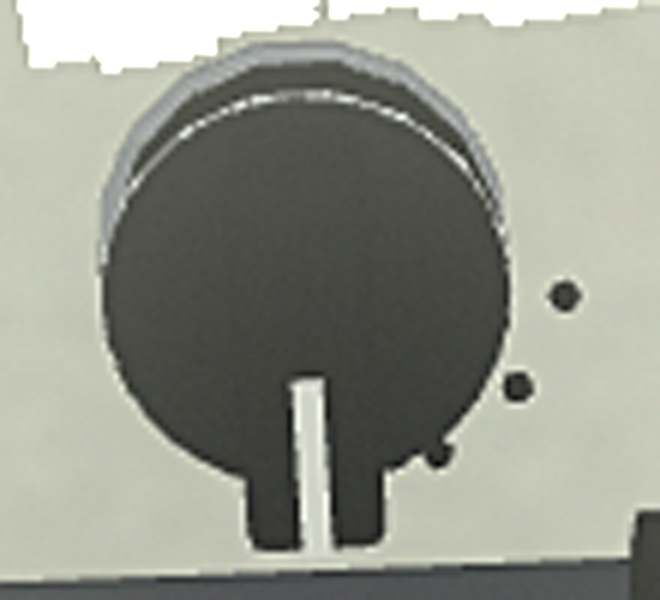

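```bash
python3 - <<'E'
from h import *
import pickle
from scipy.optimize import least_squares
o,p=pickle.load(open('w11.pkl','rb'))
A=lambda x,y,z:at(p,265+x/6,165+y/6,z)[:2]
ang=lambda a,b:np.arctan2(*(b-a)[::-1])
for a,b in (((291,380),(302,545)),((324,380),(333,545)),((307.5,380),(317,548))): print(ang(A(*a,.102),A(*b,.102)))
# height of knob: skirt-top/underside apex and line
for z in (.061,.063,.065,.067):
    b=A(305,62,z); c=A(305,92,z+.019); e=A(317,548,z+.041); bz=A(305,42,.061)
    u=np.array([np.cos(-.12),np.sin(-.12)])
    print(z,'centre along x from underside,skirt,barend,bezel', b@u+.022,c@u+.022,e@u-.02,bz@u+.024)
E
```

```text
-0.10289320829208042
-0.10961965258539669
-0.11005312666680393
0.061 centre along x from underside,skirt,barend,bezel 0.5415010296355484 0.5407486473736545 0.5411401631675647 0.5411752080728097
0.063 centre along x from underside,skirt,barend,bezel 0.541081786174694 0.5402998871558381 0.5402106433311122 0.5411752080728097
0.065 centre along x from underside,skirt,barend,bezel 0.5406625427138398 0.5398511269380218 0.5392811234946596 0.5411752080728097
0.067 centre along x from underside,skirt,barend,bezel 0.5402432992529858 0.5394023667202056 0.5383516036582069 0.5411752080728097
```

```bash
python3 - <<'E'
from h import *
from station import *
t=eyes.snapshot('top')[:,:,::-1]; s=eyes.snapshot('side')[:,:,::-1]
cv2.imwrite('pics/end.png',np.hstack([cv2.resize(t[60:300,30:560],(530,240)),cv2.resize(s[100:340,200:440],(240,240))]))
E
```

```text
(no output)
```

View pics/end.png

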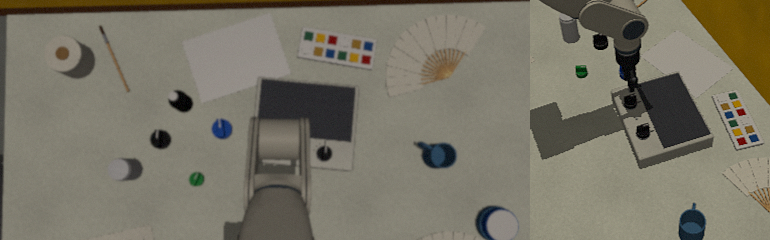

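The bystanders and look-alikes stand where they were, and the gripper is clear of the knob.

```bash
python3 - <<'E'
from station import *
print(workorder.close_job(), get_obs()['clock'])
E
```

```text
the job is handed in; nothing more can be done
the job is handed in; nothing more can be done
```

I fitted the small black knob on the bare stem, turned it clockwise to the off tick, let go, and handed the job in at about 18 s. The hand-in gave no verdict.

- **Fit:** The knob's flat lined up with the stem's at the first try. The push took a few newtons. The wrist force then swung to about 6 N the other way, as if the snap was drawing the knob in, and the knob stopped dead. A later press of about 12 N did not move it further. My last picture agrees with the skirt resting on the disc. I did not pull on it to test the latch.
- **Pointer:** After the first release the pointer stood 0.04 rad short of off, so I gripped the knob again, turned it a little past and let go. It now reads −0.11 rad against −0.12 for the housing's +x.
- **Disagreements:**
    - The twin's line read −0.14 rad, but at a steep viewing angle.
    - Seen in the gripper, the knob was about 1.7 mm to one side of where the calibration put it. I therefore centred it by eye against the disc and by the side forces.
    - Its height in the grip came out at 38 mm in the picture against 34 mm expected. The height at which it came to rest agreed better with the picture.
- **Surroundings:** In the last overhead picture the other things near the work looked undisturbed, and the gripper was clear of the knob.

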